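# Reset the forge door's stay to its soaking gap

## Task

The forge is loaded and its door stands wide open, held by the flat stay whose outer hole sits over the door's pin. Lift the stay off the pin and lay it down flat on the forge roof clear of the door, swing the door nearly shut by its black grip, then take the stay again and drop its inner hole (the one nearest the post) fully down over the pin, so that the door is held with a narrow gap. Let go of everything and leave the other things on the bench where they are.

Things in the scene. Friction and masses are not known exactly. Their poses are not given: they have to be found in the camera images.
- stay_post (a point): fixed upright steel post (8 diameter, 50 tall, then a brass cap 24 across) on the forge roof, 25 behind the roof's front edge. The point is on the post's axis at roof level; its x axis points from the forge's front to its back, y along its front towards the door's hinge, z up. The stay turns on this post and can slide up it by 44; the cap keeps it on
- stay_eye (a point): centre of the stay's eye (13 hole around the stay post) on the bar's underside. The stay is a loose flat aluminium bar 274 x 28 x 6, about 0.22 kg; this point's x axis runs along the bar from the eye to the tab, z up. Along x from the eye: inner hole at 134, middle hole at 166, outer hole at 199, tab at 235 (each hole 13 diameter, through the bar)
- hole_inner (a point): centre of the stay's inner hole (the one nearest the eye, 134 from it), on the bar's underside; axes as stay_eye
- hole_outer (a point): centre of the stay's outer hole (farthest from the eye, 199 from it), on the bar's underside; at the start it is over the door pin; axes as stay_eye
- stay_tab (a point): the red upright tab on the stay's free end, to lift it by: 36 along the bar (x), 14 across (y), standing 34 up from the bar's upper face. The point is on its middle, 26 above the bar's underside and 14 below the tab's top
- door_hinge (a point): vertical hinge axis of the forge door (plate 30 thick, 190 wide, top edge level with the roof), at roof level; axes as stay_post; from the post it lies at x -40, y +205. The forge is a green steel box 260 deep x 340 wide, its flat roof 170 above the bench; a brick and a burner stand fixed on the roof, at least 115 behind its front edge and up to 70 tall
- door_pin (a point): brass pin standing on the door's top edge, 8 diameter, 23 tall with a conical tip; the point is on its axis at the door's top edge (level with the roof), 90 from the hinge axis. Moves with the door
- door_grip (a point): black upright grip on the door's top edge: 34 along the door, 14 across (the door's thickness), 40 tall; the point is at its centre, 20 above the door's top edge, 155 from the hinge axis. Its y axis runs along the door from the free edge to the hinge, its x axis is square to the door. Moves with the door
- door (a joint): opening angle of the door (rad): 0 shut against the forge's front, 1.5 at most; in the start it stands at about 1.05. The pin is at hinge + 90 mm * (-sin q, -cos q) in the forge's x, y. The hinge is stiff (about 2 N at the grip) and stays where it is left. The pin stands 134 from the stay post's axis, where the inner hole fits, at about 0.26 rad
- hammer: hammer lying on the bench at the right (-y) side (bystander, loose)
- wire_brush: brush lying on the bench near the robot, left (+y) (bystander, loose)
- flux_tin: tin, 68 across, 80 tall, standing on the bench at the left (bystander, loose)
- blank_a: flat steel blade blank with dark tang lying on the bench at the left (bystander, loose)
- blank_b: flat steel blade blank with dark tang lying on the bench near the robot, right (bystander, loose)

How it is judged (in metres and radians):
On the way, in this order (a step that is already met when the one before it is completed fails the run):
1. the stay is off the pin, lying flat on the forge roof and let go, with the door still open (horizontal distance between hole_outer and door_pin above 0.03 m and value of joint door above 0.7 rad and z of hole_outer in the frame of stay_post below 0.012 m and x of hole_outer in the frame of stay_post above -0.045 m and angle between stay_eye's own z axis and vertical below 0.08 rad and linear speed of stay below 0.02 m/s and contact force between the fingers and stay below 0.1 N), for 0.3 s.
2. the door is swung nearly shut, with the stay still lying off the pin (value of joint door below 0.45 rad and horizontal distance between hole_inner and door_pin above 0.02 m and angle between stay_eye's own z axis and vertical below 0.15 rad), for 0.2 s.
At the end, for the whole second after the job is handed in: the stay's inner hole is around the door's pin (within 6 mm of its axis), the bar lies fully down on the door's top edge (within 4 mm) and flat (within 0.06 rad), the door stands 0.15 to 0.38 rad open, all at rest (horizontal distance between hole_inner and door_pin below 0.006 m and z of hole_inner in the frame of door_pin below 0.004 m and angle between stay_eye's own z axis and vertical below 0.06 rad and value of joint door between 0.15 and 0.38 rad and linear speed of stay below 0.02 m/s and velocity of joint door between -0.05 and 0.05 rad/s); the robot touches nothing.
It fails at once if a bystander is pushed more than 30 mm (distance of any of hammer, wire_brush, flux_tin, blank_a, blank_b from where it was at the start of the episode above 0.03 m).
It also fails if it takes over 72 s, if anything falls off the work surface, if the arm or the gripper's body presses on something with over 40 N, if the wrist force passes 120 N, or if a joint passes its speed limit or range.

## Robot

A 6-joint arm with a two-finger parallel gripper is mounted at the origin on the work surface. World frame = base frame: x ahead of the robot, y to its left, z up, the work surface at z = 0. Lengths are in mm, angles in rad, forces in N, time in s.
With the tool pointing down it reaches from about 350 to 925 mm from the base axis. Payload 6.4 kg.
Tool frame: the origin (TCP) lies midway between the tips of the shut fingers; the grasp point (between the pads) lies 19 mm behind it (env.grip_point_offset is the distance from the TCP to the grasp point, in mm); x points along the fingers, z is the direction in which the jaws open and shut, and the axes are right-handed (so a half turn about x gives the same grasp; the last joint's range is limited). The gripper opens to 85 mm and grips with 20 to 120 N. Pads are 22 mm wide; open, the fingers measure 114 mm over their backs; the gripper's body (76 mm by 85 mm) begins 54 mm behind the grasp point. The pads swing forward as they close: fully open they stand 13 mm farther back than shut.
Start: joints at [-1.474, 0.245, 1.558, -0, 1.339, -0.174], TCP at [173.881, -626.322, 231.29] pointing down, gripper open.
Joint ranges: [-3.13, 3.13], [-1.02, 2.26], [0.13, 2.54], [-0.95, 4.09], [0.21, 2.88], [-2.74, 2.74]. Speed limits (rad/s): [2.57, 2.57, 3.14, 3.14, 3.14, 3.14].

## Interface

Orientations are given as a rotation vector (axis times angle).
In Python, from workcell import env, optics, job_done gives the robot as it stands.
- The arm moves only by the shell command python3 -m handwheel 'ROWS' [OPENING]. ROWS is JSON, a list of rows, each a list of 4 numbers: the shift along the tool's x, y, z in cm, then the turn about the tool's x in degrees. In form: [[tx, ty, tz, turn], ...]. A call has exactly 10 rows; each row shifts and turns the commanded pose from where the row before left it, along the tool's axes as they then stand; what a row does not reach is not made up. A row lasts 1/12 s, in which the tool goes at most 41.7 mm and 7.16 degrees, less where a joint would pass 70% of its speed; a pose out of reach is approached as far as the arm can. A call with a gripper value outside its range is refused whole. OPENING is the opening, from 0 (shut) to 1 (fully open), set as the call begins (- or left out, the last holds). The fingers move at their own pace and stop on an object; the grip force is fixed at half the most. Time passes only in rows, so rows that do not move let the fingers close, or fill a call up. It gives the time, the measured TCP pose, the force and the opening at its end, in the units of the state.
- env.get_state(): the state, without advancing time (a new reading comes with each control period).
- optics.grab_frame(name): name is "scene" or "top" or "wrist"; returns a dict with "color" (480x640x3 uint8, red, green, blue), "fovy" (degrees; the focal length in pixels is half the picture's height over the tangent of half this angle, whatever the lens; pixels are square), "cx", "cy" (the principal point, pixels), "R" (3x3) and "t" (3): a world point X has camera coordinates R X + t; the wrist camera has in their place "hand_eye" (4x4, takes a point from camera to tool coordinates, whose origin is the TCP and whose axes are the tool frame's). Camera axes: x right, y down, z forward; pixel columns grow to the right and rows downward; lengths in mm; the calibration is good to about 2 mm. A picture is of the moment at which its call begins: read the wrist's pose just before it. There is no depth.
- job_done(): hands the job in, once; it reports no verdict.
The state is a dict: "time_s": time; "q": joint angles; "joint_vel": joint speeds; "joint_torque": joint torques, N m; "ee_pos": TCP position; "tcp_rot": TCP orientation; "ft_force": force on the tool from outside, world axes, zero at the start; "torque": the same for the moment, N m; "grip_width": finger opening in mm.
Only numpy, scipy, OpenCV 4.12 (cv2) and the standard library are available. Lean on these libraries where they do the work, as an engineer would, in place of code of your own. Each camera call takes 0.05 s, during which the arm holds its last target. There are 200 camera calls.

## Working session

There is one attempt and no reset: what is moved stays moved. The work goes in short steps, Python scripts to look and compute and a shell command to move; the robot and the scene stay as the last step left them, time stands still between calls to the robot, and variables do not carry over. Pictures are saved under pics/ and viewed, about 8 in all and at most 12, crops included, and the job is handed in when it is done.

```bash
ls; mkdir -p pics
python3 - <<'E'
from workcell import env, optics
import cv2, json
s=env.get_state(); print(s['time_s'],s['ee_pos'],s['tcp_rot'],s['grip_width'],env.grip_point_offset)
for n in ('scene','top'):
    f=optics.grab_frame(n); cv2.imwrite(f'pics/{n}0.png',f['color'][:,:,::-1]); print(n,f['fovy'],f['cx'],f['cy'],f['R'],f['t'])
f=optics.grab_frame('wrist');print(f['hand_eye'],f['fovy'])
E
```

```text
pics
0.0 [ 173.84681005 -625.75929983  230.19600618] [ 1.00879272  1.32650624 -1.00643777] 85.42382017380575 18.700000000000003
scene 56.388275401925085 334.7591855183208 237.50761591565856 [[-0.37765065  0.92579775 -0.01668874]
 [ 0.6574171   0.2553937  -0.70892652]
 [-0.65206038 -0.27869803 -0.70508487]] [ 195.91514391 -222.38416589 1650.92919141]
top 55.402710676910324 319.4729970215438 243.16917108229126 [[ 0.02809962 -0.99926408 -0.02610957]
 [-0.99872099 -0.02696685 -0.04276886]
 [ 0.04203329  0.02727797 -0.99874377]] [8.77383878e-02 4.86373605e+02 1.36778678e+03]
[[-2.08406572e-04 -3.13487162e-01  9.49592416e-01 -1.42501000e+02]
 [-8.17131148e-04 -9.49592066e-01 -3.13487226e-01  8.03626038e+01]
 [ 9.99999644e-01 -8.41274339e-04 -5.82588972e-05  4.62587361e-01]
 [ 0.00000000e+00  0.00000000e+00  0.00000000e+00  1.00000000e+00]] 68.2182627112007
```

View pics/scene0.png

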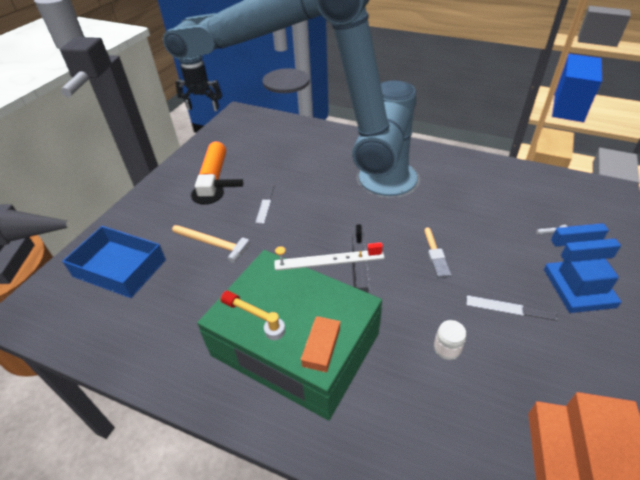

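View pics/top0.png

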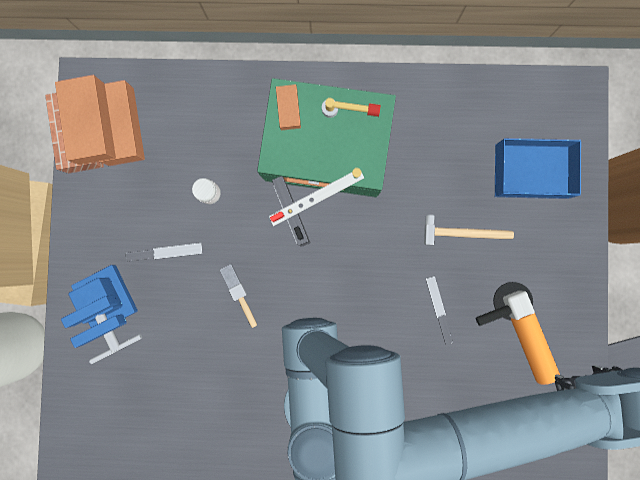

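The scene view shows cap (280,251), tab (376,248), pin (361,254) and grip (359,233). The top view shows cap (357,173), tab (277,217), pin (290,211) and grip (298,233). I'll enlarge both to refine these.

Run:
```python
import cv2, numpy as np
a=cv2.imread('pics/top0.png')[155:255,255:385]; b=cv2.imread('pics/scene0.png')[215:295,262:392]
z=lambda i:cv2.resize(i,None,fx=6,fy=6,interpolation=cv2.INTER_CUBIC)[:300 if i is b else 600]
cv2.imwrite('pics/z0.png',cv2.resize(a,None,fx=6,fy=6,interpolation=2)); cv2.imwrite('pics/z1.png',cv2.resize(b,None,fx=6,fy=6,interpolation=2))
```

```text
(no output)
```

View pics/z0.png

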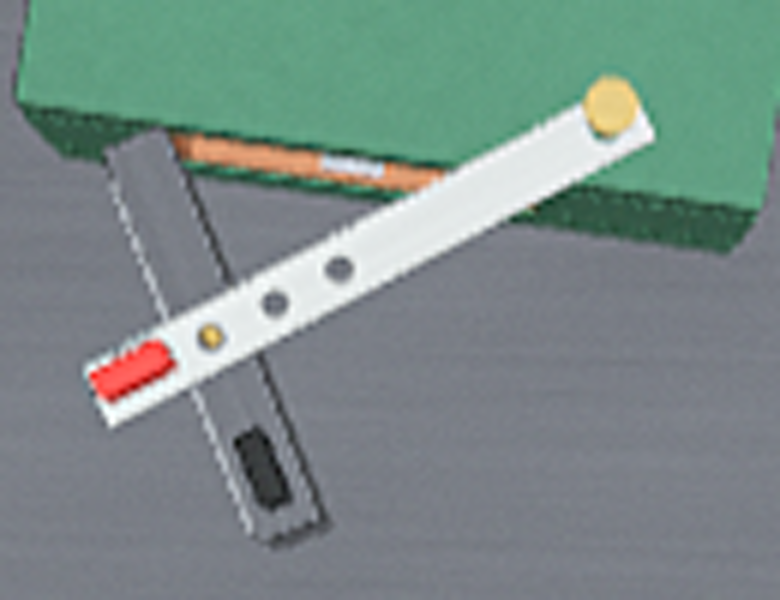

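View pics/z1.png

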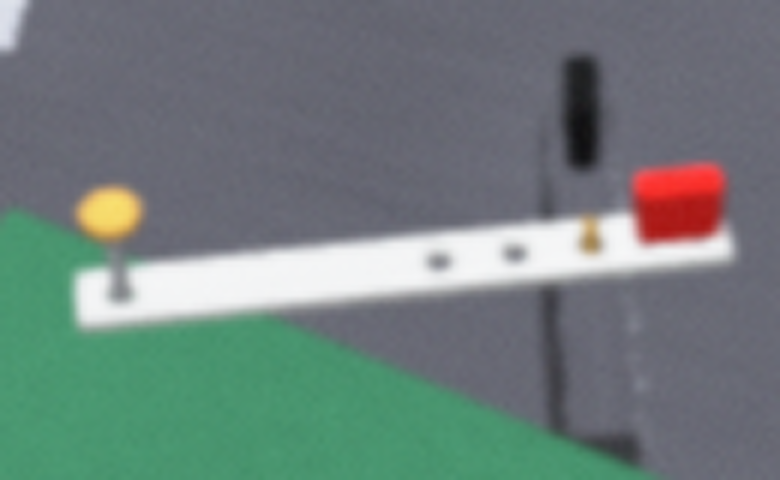

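Close-ups (6x). Top: cap (611,104), tab top (131,372), pin tip (211,336), grip (264,468), holes (340,268) and (275,303). Scene: cap (109,210), tab top (680,180), pin tip (591,220), grip top (581,65), holes (439,261) and (515,252).

```bash
cat > h.py <<'E'
import numpy as np, cv2
from scipy.spatial.transform import Rotation as Ro
from workcell import env, optics
def KM(f): 
    F=240/np.tan(np.radians(f['fovy'])/2); return np.array([[F,0,f['cx']],[0,F,f['cy']],[0,0,1.]])
def pose(f,s):  # R,t of any frame
    if 'R' in f: return np.array(f['R']),np.array(f['t'])
    T=np.eye(4);T[:3,:3]=Ro.from_rotvec(s['tcp_rot']).as_matrix();T[:3,3]=s['ee_pos']
    M=np.linalg.inv(T@np.array(f['hand_eye']));return M[:3,:3],M[:3,3]
def tri(fs,uvs):
    A=[];
    for (K,R,t),(u,v) in zip(fs,uvs):
        P=K@np.c_[R,t]; A+=[u*P[2]-P[0],v*P[2]-P[1]]
    A=np.array(A); A/=np.linalg.norm(A[:,:3],axis=1)[:,None]
    return np.linalg.lstsq(A[:,:3],-A[:,3],rcond=None)[0]
def onz(c,uv,z):
    K,R,t=c; d=R.T@np.linalg.solve(K,[*uv,1]); o=-R.T@t; return o+d*(z-o[2])/d[2]
def cam(n):
    s=env.get_state(); f=optics.grab_frame(n); return f['color'][:,:,::-1].copy(),(KM(f),*pose(f,s))
def proj(c,X):
    K,R,t=c; p=K@(R@np.array(X)+t); return p[:2]/p[2]
E
python3 - <<'E'
from h import *
_,a=cam('top');_,b=cam('scene')
P={}
for n,p,q in [('cap',(611,104),(109,210)),('tabtop',(131,372),(680,180)),('pintip',(211,336),(591,220)),('griptop',(264,465),(581,65)),('hin',(340,268),(439,261)),('hmid',(275,303),(515,252))]:
    uv=np.array(p)/6-.42+[255,155]; uw=np.array(q)/6-.42+[262,215]
    P[n]=tri([a,b],[uv,uw]); print(n,P[n].round(1),(proj(a,P[n])-uv).round(1))
for n,p,z in [('cap',(611,104),223),('tabtop',(131,372),210),('pintip',(211,336),193),('griptop',(264,465),210),('hin',(340,268),176),('hmid',(275,303),176),('cornerR',(760,210),170),('cornerL',(18,103),170)]:
    print(n,onz(a,np.array(p)/6-.42+[255,155],z).round(1))
s=env.get_state();print(Ro.from_rotvec(s['tcp_rot']).as_matrix().round(3))
E
```

```text
cap [661.1 -81.4 229. ] [-0.  0.]
tabtop [543.7 121.7 209.5] [-0.1  0. ]
pintip [562.2  89.5 191.2] [-0.1  0. ]
griptop [504.1  62.8 220.1] [-0.3  0.1]
hin [595.4  34.3 177.7] [-0.1  0. ]
hmid [579.2  62.4 178. ] [ 0. -0.]
cap [662.4 -81.8 223. ]
tabtop [543.7 121.5 210. ]
pintip [562.1  89.  193. ]
griptop [505.   62.8 210. ]
hin [595.7  34.2 176. ]
hmid [579.4  62.6 176. ]
cornerR [ 627.1 -151.7  170. ]
cornerL [667.4 181.2 170. ]
[[-0.     0.964  0.268]
 [ 0.001  0.268 -0.964]
 [-1.     0.    -0.001]]
```

```bash
cat >> h.py <<'E'
def rows(p,jaw,N,start=None):
    """constant row (cm,deg) repeated N times taking the tool (pointing down) to TCP p, jaw axis z at angle jaw deg (mod 180)"""
    s=env.get_state(); R=Ro.from_rotvec(s['tcp_rot']).as_matrix(); e=np.array(s['ee_pos'])
    a0=np.degrees(np.arctan2(R[1,2],R[0,2])); d=(jaw-a0+90)%180-90
    if start: d=start
    th=np.radians(-d/N); D=R.T@(np.array(p)-e); S=np.zeros((2,2))
    for k in range(N): S+=[[np.cos(k*th),-np.sin(k*th)],[np.sin(k*th),np.cos(k*th)]]
    t=np.linalg.solve(S,D[1:]); print('t',round(s['time_s'],2),'at',e.round(1),'jaw',round(a0,1),'tilt',R[2].round(3),'w',round(s['grip_width'],1),'F',np.round(s['ft_force'],1))
    print(N,'x',[round(D[0]/N/10,3),*(t/10).round(3),round(np.degrees(th),3)])
E
python3 -c "
from h import *
rows((543.5,121.3,300),30.3,30,104.8)"
```

```text
t 0.25 at [ 173.9 -626.   230.8] jaw -74.5 tilt [-1.     0.    -0.001] w 85.5 F [-0.4  0.2  0.2]
30 x [np.float64(-0.229), np.float64(3.205), np.float64(0.139), np.float64(-3.493)]
```

```bash
python3 -m handwheel '[[-0.7,3.2,0.14,-3.5],[-0.7,3.2,0.14,-3.5],[-0.7,3.2,0.14,-3.5],[-0.7,3.2,0.14,-3.5],[-0.7,3.2,0.14,-3.5],[-0.7,3.2,0.14,-3.5],[-0.7,3.2,0.14,-3.5],[-0.7,3.2,0.14,-3.5],[-0.7,3.2,0.14,-3.5],[-0.7,3.2,0.14,-3.5]]' 1
python3 -m handwheel '[[0,3.2,0.14,-3.5],[0,3.2,0.14,-3.5],[0,3.2,0.14,-3.5],[0,3.2,0.14,-3.5],[0,3.2,0.14,-3.5],[0,3.2,0.14,-3.5],[0,3.2,0.14,-3.5],[0,3.2,0.14,-3.5],[0,3.2,0.14,-3.5],[0,3.2,0.14,-3.5]]'
python3 -m handwheel '[[0,3.2,0.14,-3.5],[0,3.2,0.14,-3.5],[0,3.2,0.14,-3.5],[0,3.2,0.14,-3.5],[0,3.2,0.14,-3.5],[0,3.2,0.14,-3.5],[0,3.2,0.14,-3.5],[0,3.2,0.14,-3.5],[0,3.2,0.14,-3.5],[0,3.2,0.14,-3.5]]'
python3 - <<'E'
from h import *
rows((543.5,121.3,250),30.3,8)
im,c=cam('wrist'); cv2.imwrite('pics/w1.png',im); np.savez('w1',K=c[0],R=c[1],t=c[2])
for X in [(543.5,121.3,210),(562.1,89.2,193),(505,63,210),(595.6,34.2,176),(579.3,62.5,176)]: print(X,proj(c,X).round())
E
```

```text
time_s: 1.08
ee_pos: [451.5, -473.5, 301.4]
tcp_rot: [0.537, 1.503, -0.537]
ft_force: [-0.1, -0.7, 0.7]
grip_width: 85.7
time_s: 1.92
ee_pos: [590.1, -190.1, 301.1]
tcp_rot: [0.059, 1.57, -0.059]
ft_force: [0.8, -0.1, -0.8]
grip_width: 85.3
time_s: 2.75
ee_pos: [541.1, 121.5, 301.2]
tcp_rot: [-0.42, 1.53, 0.42]
ft_force: [0.5, 0.8, -0.3]
grip_width: 85.7
t 2.75 at [541.1 121.5 301.2] jaw 30.7 tilt [-1.  0.  0.] w 85.7 F [ 0.5  0.8 -0.3]
8 x [np.float64(0.64), np.float64(-0.017), np.float64(0.024), np.float64(0.049)]
(543.5, 121.3, 210) [326. 244.]
(562.1, 89.2, 193) [326. 282.]
(505, 63, 210) [240. 284.]
(595.6, 34.2, 176) [326. 340.]
(579.3, 62.5, 176) [327. 307.]
```

View pics/w1.png

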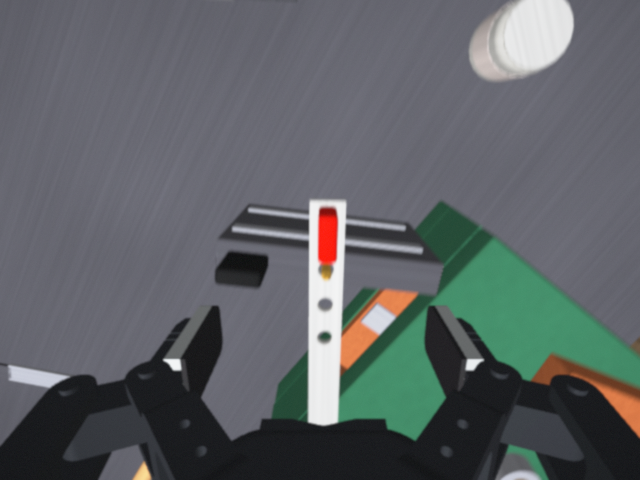

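The wrist view agrees: tab (328,236), middle hole (325,304), inner hole (324,338), each within about 3 px of the prediction. I'll descend and grasp.

```bash
python3 -m handwheel '[[1.2,-0.01,0.02,0],[1.2,-0.01,0.02,0],[1.2,-0.02,0.02,0],[1.2,-0.02,0.02,0],[1.2,-0.02,0.02,0],[1.2,-0.02,0.02,0.2],[1.2,-0.02,0.02,0.2],[1.2,-0.02,0.02,0],[1.2,0,0.02,0],[1.2,0,0.02,0]]' 0.6
python3 -m handwheel '[[0,0,0,0],[0,0,0,0],[0,0,0,0],[0,0,0,0],[0,0,0,0],[0,0,0,0],[0,0,0,0],[0,0,0,0],[0,0,0,0],[0,0,0,0]]' 0
python3 -c "
from h import *
rows((543.5,121.3,220),30.3,10)"
```

```text
time_s: 3.63
ee_pos: [544.2, 119.8, 180.1]
tcp_rot: [-0.412, 1.531, 0.412]
ft_force: [1.0, -0.0, 1.2]
grip_width: 51.2
time_s: 4.47
ee_pos: [544.7, 119.9, 182.1]
tcp_rot: [-0.412, 1.53, 0.412]
ft_force: [0.2, -0.0, 3.5]
grip_width: 13.1
t 4.47 at [544.7 119.9 182.1] jaw 30.1 tilt [-1.    -0.001  0.001] w 13.1 F [ 0.2 -0.   3.5]
10 x [np.float64(-0.379), np.float64(0.018), np.float64(-0.003), np.float64(-0.018)]
```

```bash
python3 -m handwheel '[[-0.38,0,0,0],[-0.38,0,0,0],[-0.38,0,0,0],[-0.38,0,0,0],[-0.38,0,0,0],[-0.38,0,0,0],[-0.38,0,0,0],[-0.38,0,0,0],[-0.38,0,0,0],[-0.38,0,0,0]]' 
python3 -c "
from h import *
rows((708.2,146.9,220),-11.4,20)
im,c=cam('scene'); cv2.imwrite('pics/s2.png',cv2.resize(im[200:310,250:400],None,fx=5,fy=5))"
```

```text
time_s: 5.3
ee_pos: [544.2, 119.8, 219.7]
tcp_rot: [-0.412, 1.531, 0.412]
ft_force: [-0.7, -0.4, -0.9]
grip_width: 12.9
t 5.3 at [544.2 119.8 219.7] jaw 30.1 tilt [-1.  0.  0.] w 12.9 F [-0.7 -0.4 -0.9]
20 x [np.float64(-0.002), np.float64(-0.015), np.float64(0.849), np.float64(2.076)]
```

View pics/s2.png

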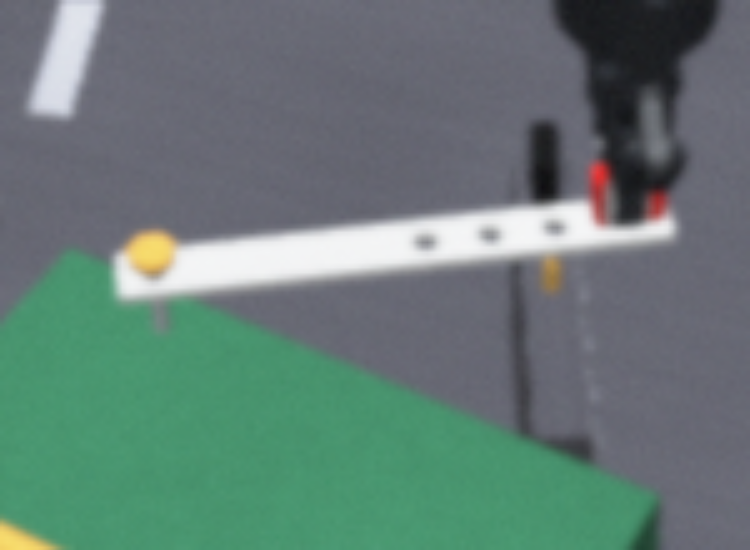

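The stay is lifted flat: the pin tip (550,275) is visible below the bar, and the bar is still under the cap (152,250). I'll swing it over the roof and lower it.

```bash
python3 -m handwheel '[[0,-0.015,0.85,2.08],[0,-0.015,0.85,2.08],[0,-0.015,0.85,2.08],[0,-0.015,0.85,2.08],[0,-0.015,0.85,2.08],[0,-0.015,0.85,2.08],[0,-0.015,0.85,2.08],[0,-0.015,0.85,2.08],[0,-0.015,0.85,2.08],[0,-0.015,0.85,2.08]]' 
python3 -m handwheel '[[0,-0.015,0.85,2.08],[0,-0.015,0.85,2.08],[0,-0.015,0.85,2.08],[0,-0.015,0.85,2.08],[0,-0.015,0.85,2.08],[0,-0.015,0.85,2.08],[0,-0.015,0.85,2.08],[0,-0.015,0.85,2.08],[0,-0.015,0.85,2.08],[0,-0.015,0.85,2.08]]' 
python3 -m handwheel '[[0.5,0,0,0],[0.5,0,0,0],[0.5,0,0,0],[0.5,0,0,0],[0.5,0,0,0],[0.5,0,0,0],[0.4,0,0,0],[0.3,0,0,0],[0,0,0,0],[0,0,0,0]]' 
python3 -c "
from h import *
rows((708.2,146.9,220),-11.4,20)
im,c=cam('scene'); cv2.imwrite('pics/s3.png',cv2.resize(im[210:340,250:410],None,fx=5,fy=5)[:600])"
```

```text
time_s: 6.18
ee_pos: [624.2, 148.6, 219.2]
tcp_rot: [-0.126, 1.567, 0.126]
ft_force: [-0.9, 0.4, -2.2]
grip_width: 13.1
time_s: 7.02
ee_pos: [708.8, 146.9, 219.0]
tcp_rot: [0.159, 1.565, -0.159]
ft_force: [-0.2, -0.7, -2.6]
grip_width: 12.9
time_s: 7.85
ee_pos: [708.4, 146.8, 182.5]
tcp_rot: [0.157, 1.565, -0.157]
ft_force: [-0.1, 0.3, -0.9]
grip_width: 13.4
t 7.85 at [708.4 146.8 182.5] jaw -11.5 tilt [-1. -0.  0.] w 13.4 F [-0.1  0.3 -0.9]
20 x [np.float64(-0.187), np.float64(0.0), np.float64(-0.001), np.float64(-0.004)]
```

View pics/s3.png

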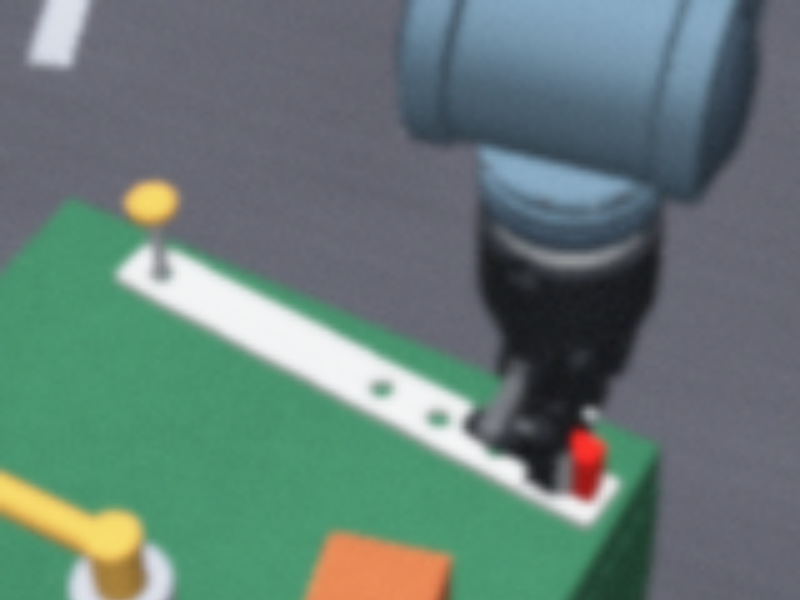

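The bar lies flat on the roof, still on the post (155,270) with the tab at (588,465). I'll release it and rise.

```bash
python3 -m handwheel '[[0.05,0,0,0],[0,0,0,0],[0,0,0,0],[0,0,0,0],[0,0,0,0],[0,0,0,0],[0,0,0,0],[0,0,0,0],[-0.5,0,0,0],[-1,0,0,0]]' 0.45
python3 -m handwheel '[[-1.2,0,0,0],[-1.5,0,0,0],[-1.5,0,0,0],[-1.5,0,0,0],[-1.5,0,0,0],[-1.5,0,0,0],[-1.5,0,0,0],[0,0,0,0],[0,0,0,0],[0,0,0,0]]'
python3 -c "
from h import *
rows((504.5,64.5,290),-66.6,10)
im,c=cam('top'); cv2.imwrite('pics/t3.png',im)
im,c=cam('scene'); cv2.imwrite('pics/s4.png',im)"
```

```text
time_s: 8.73
ee_pos: [707.4, 146.8, 195.6]
tcp_rot: [0.157, 1.568, -0.158]
ft_force: [-0.5, -0.5, -0.8]
grip_width: 38.4
time_s: 9.57
ee_pos: [708.0, 146.8, 297.8]
tcp_rot: [0.157, 1.567, -0.158]
ft_force: [-0.4, -0.3, -0.7]
grip_width: 38.4
t 9.57 at [708.  146.8 297.8] jaw -11.5 tilt [-1.    -0.    -0.001] w 38.4 F [-0.4 -0.3 -0.7]
10 x [np.float64(0.082), np.float64(-1.941), np.float64(-1.198), np.float64(5.512)]
```

```bash
python3 -m handwheel '[[0.08,-1.94,-1.2,5.5],[0.08,-1.94,-1.2,5.5],[0.08,-1.94,-1.2,5.5],[0.08,-1.94,-1.2,5.5],[0.08,-1.94,-1.2,5.5],[0.08,-1.94,-1.2,5.5],[0.08,-1.94,-1.2,5.5],[0.08,-1.94,-1.2,5.5],[0.08,-1.94,-1.2,5.5],[0.08,-1.94,-1.2,5.5]]'
python3 -c "
from h import *
rows((504.5,64.5,190),-66.6,10)
im,c=cam('wrist'); cv2.imwrite('pics/w2.png',im)
for X in [(504.5,64.5,210),(562.1,89.2,193),(663,-82,223)]: print(X,proj(c,X).round())
im,c=cam('top'); cv2.imwrite('pics/t4.png',im)"
```

```text
time_s: 10.5
ee_pos: [503.2, 64.1, 289.5]
tcp_rot: [0.905, 1.376, -0.907]
ft_force: [-0.5, 0.3, 0.4]
grip_width: 38.2
t 10.5 at [503.2  64.1 289.5] jaw -66.8 tilt [-1.    -0.002 -0.001] w 38.2 F [-0.5  0.3  0.4]
10 x [np.float64(0.995), np.float64(0.015), np.float64(0.003), np.float64(-0.02)]
(504.5, 64.5, 210) [323. 246.]
(562.1, 89.2, 193) [323. 147.]
(663, -82, 223) [680. 103.]
```

View pics/w2.png

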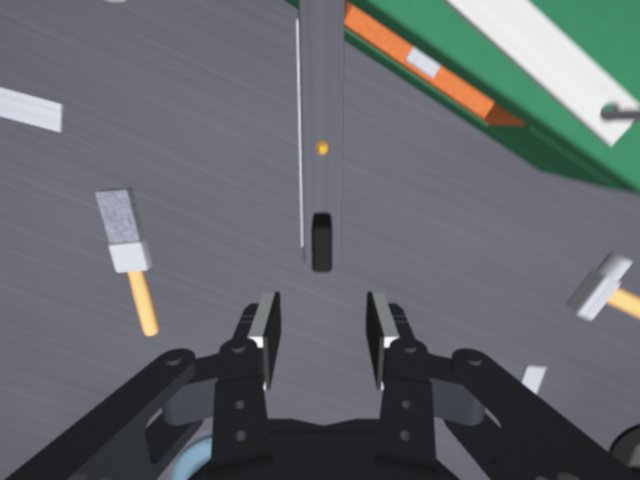

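The pin (322,147) and grip (322,245) lie where predicted. I'll lower over the grip and cage it loosely.

```bash
python3 -m handwheel '[[1.5,0.02,0,0],[1.5,0.02,0,0],[1.5,0.02,0,0],[1.5,0.02,0,0],[1.5,0.02,0,0],[1.4,0.02,0,0],[1.2,0.02,0,0],[1,0.01,0,0],[0,0,0,0],[0,0,0,0]]' 0.45
python3 -m handwheel '[[0,0,0,0],[0,0,0,0],[0,0,0,0],[0,0,0,0],[0,0,0,0],[0,0,0,0],[0,0,0,0],[0,0,0,0],[0,0,0,0],[0,0,0,0]]' 0.23
python3 -c "
from h import *
h=np.array([646,125.5]);s=env.get_state();e=s['ee_pos'];r=np.hypot(*(e[:2]-h));a=np.arctan2(*(e[:2]-h)[::-1]);print(r,np.degrees(a))
b=a+np.radians(46); rows((*(h+r*np.array([np.cos(b),np.sin(b)])),e[2]),-66.6,20,46)"
```

```text
time_s: 11.43
ee_pos: [506.1, 65.1, 179.3]
tcp_rot: [0.901, 1.377, -0.902]
ft_force: [0.0, -0.2, 0.8]
grip_width: 38.4
time_s: 12.27
ee_pos: [506.2, 65.1, 179.8]
tcp_rot: [0.902, 1.376, -0.902]
ft_force: [-0.5, 0.0, 0.3]
grip_width: 19.6
152.31076313757305 -156.65537088189853
t 12.27 at [506.2  65.1 179.8] jaw -66.5 tilt [-1. -0. -0.] w 19.6 F [-0.5  0.   0.3]
20 x [np.float64(-0.0), np.float64(0.01), np.float64(0.611), np.float64(-2.3)]
```

```bash
python3 -m handwheel '[[0,0.01,0.61,-2.3],[0,0.01,0.61,-2.3],[0,0.01,0.61,-2.3],[0,0.01,0.61,-2.3],[0,0.01,0.61,-2.3],[0,0.01,0.61,-2.3],[0,0.01,0.61,-2.3],[0,0.01,0.61,-2.3],[0,0.01,0.61,-2.3],[0,0.01,0.61,-2.3]]'
python3 -m handwheel '[[0,0.01,0.61,-2.3],[0,0.01,0.61,-2.3],[0,0.01,0.61,-2.3],[0,0.01,0.61,-2.3],[0,0.01,0.61,-2.3],[0,0.01,0.61,-2.3],[0,0.01,0.61,-2.3],[0,0.01,0.61,-2.3],[0,0.01,0.61,-2.3],[0,0.01,0.61,-2.3]]'
python3 -m handwheel '[[0,0,0,0],[0,0,0,0],[0,0,0,0],[0,0,0,0],[-1.5,0,0,0],[-1.5,0,0,0],[-2,0,0,0],[-2,0,0,0],[-2,0,0,0],[-2,0,0,0]]' 0.45
python3 -c "
from h import *
rows((504.5,64.5,190),-66.6,10)
im,c=cam('wrist'); cv2.imwrite('pics/w3.png',im);np.savez('w3',K=c[0],R=c[1],t=c[2])
h=np.array([646,125.5]);d=np.radians(263.1)-.27
p=h+90*np.array([np.cos(d),np.sin(d)]); print(p)
for X in [(*p,193),(662,-82,170)]: print(X,proj(c,X).round())"
```

```text
time_s: 13.1
ee_pos: [540.8, 15.8, 179.7]
tcp_rot: [0.593, 1.49, -0.591]
ft_force: [-0.6, 3.4, 0.2]
grip_width: 19.8
time_s: 13.93
ee_pos: [591.8, -16.4, 179.5]
tcp_rot: [0.28, 1.555, -0.278]
ft_force: [-1.8, 1.9, 0.1]
grip_width: 19.8
time_s: 14.77
ee_pos: [591.7, -16.8, 290.8]
tcp_rot: [0.281, 1.552, -0.281]
ft_force: [-0.4, 0.5, 0.5]
grip_width: 38.5
t 14.77 at [591.7 -16.8 290.8] jaw -20.5 tilt [-1.  0.  0.] w 38.5 F [-0.4  0.5  0.5]
10 x [np.float64(1.008), np.float64(0.037), np.float64(-1.224), np.float64(4.61)]
[611.74744171  42.27282745]
(np.float64(611.7474417148188), np.float64(42.27282744848132), 193) [320. 149.]
(662, -82, 170) [433. 273.]
```

View pics/w3.png

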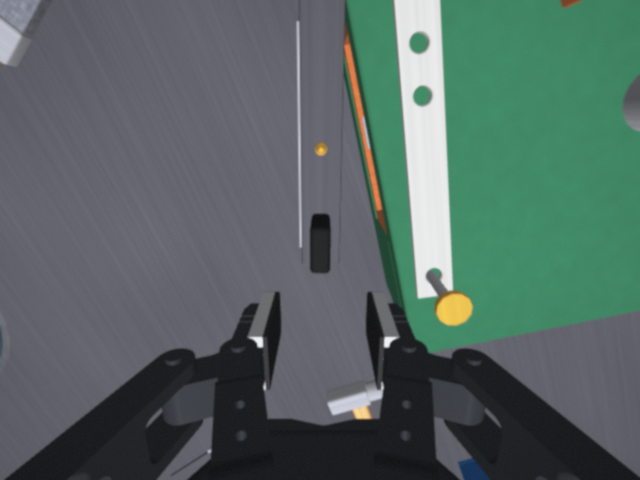

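The pin tip is at (321,149.5), inner hole (423,95), middle hole (419.5,42), eye (434,275) and cap (454,309). The door is nearly shut and the bar is undisturbed.

```bash
python3 -c "
from h import *
d=np.load('w3.npz');c=(d['K'],d['R'],d['t'])
pin=onz(c,(321,149.5),193);pb=onz(c,(434,274),176);hi=onz(c,(423,95.5),176);hm=onz(c,(419.5,42.5),176)
cap=[onz(c,(454,309),z) for z in(223,228)]
print('pin',pin,'eye',pb,'hin',hi,'hm',hm,'cap',*cap)
n=lambda a,b:np.hypot(*(a-b)[:2])
print('eye-hin',n(pb,hi),'hin-hm',n(hi,hm),'pin-eye',n(pin,pb),'pin-cap',[n(pin,k) for k in cap],'pin-post',n(pin,np.array([662,-82,0])))
h=np.array([646,125.5]);v=pin[:2]-h;print('r',np.hypot(*v),'q',np.radians(263.1)-np.arctan2(v[1],v[0])%(2*np.pi))
b=(hi-pb)[:2];print('bar ang',np.degrees(np.arctan2(b[1],b[0])))
"
```

```text
pin [612.36564478  41.83374333 193.        ] eye [661.76495587 -80.43329457 176.        ] hin [688.82753824  49.68991806 176.        ] hm [695.25337167  81.321232   176.        ] cap [660.02815902 -84.6023219  223.        ] [659.07223339 -81.20616675 228.        ]
eye-hin 132.90761389336552 hin-hm 32.27741247981552 pin-eye 131.86933113092778 pin-cap [np.float64(135.12140413157834), np.float64(131.60670534228703)] pin-post 133.41051384746146
r 90.17378973940188 q 0.26180695757439576
bar ang 78.25130196531192
```

```bash
python3 -c "
from h import *
rows((708,146.9,290),-11.45,10)"
```

```text
t 14.82 at [593.7 -17.2 296. ] jaw -20.5 tilt [-1.     0.001  0.008] w 38.4 F [1.3 0.4 3.5]
10 x [np.float64(0.066), np.float64(1.899), np.float64(0.632), np.float64(-0.905)]
```

```bash
python3 -m handwheel '[[0,1.9,0.63,-0.9],[0,1.9,0.63,-0.9],[0,1.9,0.63,-0.9],[0,1.9,0.63,-0.9],[0,1.9,0.63,-0.9],[0,1.9,0.63,-0.9],[0,1.9,0.63,-0.9],[0,1.9,0.63,-0.9],[0,1.9,0.63,-0.9],[0,1.9,0.63,-0.9]]' 0.45
python3 -m handwheel '[[0,0,0,0],[0,0,0,0],[0,0,0,0],[0,0,0,0],[0,0,0,0],[0,0,0,0],[0,0,0,0],[0,0,0,0],[0,0,0,0],[0,0,0,0]]'
python3 -c "
from h import *
rows((708,146.9,181),-11.45,10)"
```

```text
time_s: 15.65
ee_pos: [706.3, 148.2, 289.1]
tcp_rot: [0.157, 1.566, -0.157]
ft_force: [0.2, -0.7, -0.1]
grip_width: 38.5
time_s: 16.48
ee_pos: [706.1, 147.2, 289.8]
tcp_rot: [0.157, 1.565, -0.157]
ft_force: [-0.2, -0.5, -0.5]
grip_width: 38.7
t 16.48 at [706.1 147.2 289.8] jaw -11.5 tilt [-1.  0.  0.] w 38.7 F [-0.2 -0.5 -0.5]
10 x [np.float64(1.088), np.float64(0.0), np.float64(0.019), np.float64(-0.004)]
```

```bash
python3 -m handwheel '[[1.3,0,0.02,0],[1.3,0,0.02,0],[1.3,0,0.02,0],[1.3,0,0.02,0],[1.3,0,0.02,0],[1.3,0,0.02,0],[1.3,0,0.02,0],[1,0,0.02,0],[0.8,0,0.02,0],[0,0,0,0]]' 0.45
python3 -m handwheel '[[0,0,0,0],[0,0,0,0],[0,0,0,0],[0,0,0,0],[0,0,0,0],[0,0,0,0],[0,0,0,0],[0,0,0,0],[0,0,0,0],[0,0,0,0]]' 0
python3 -m handwheel '[[-0.45,0,0,0],[-0.45,0,0,0],[-0.45,0,0,0],[-0.45,0,0,0],[-0.45,0,0,0],[-0.45,0,0,0],[-0.45,0,0,0],[-0.45,0,0,0],[0,0,0,0],[0,0,0,0]]'
python3 -c "
from h import *
p=np.array([661.6,-82]);s=env.get_state();e=s['ee_pos'];v=e[:2]-p;r=np.hypot(*v);a=np.arctan2(*v[::-1]);print(r,np.degrees(a))
b=np.radians(111.6); dd=np.degrees(b-a);rows((*(p+r*np.array([np.cos(b),np.sin(b)])),e[2]),0,20,dd);print(dd)"
```

```text
time_s: 17.32
ee_pos: [706.8, 146.9, 178.0]
tcp_rot: [0.157, 1.569, -0.158]
ft_force: [-1.0, 0.1, -0.1]
grip_width: 38.5
time_s: 18.15
ee_pos: [708.5, 147.1, 182.0]
tcp_rot: [0.158, 1.563, -0.157]
ft_force: [0.7, 0.2, 4.9]
grip_width: 13.1
time_s: 18.98
ee_pos: [708.1, 147.0, 217.3]
tcp_rot: [0.157, 1.564, -0.157]
ft_force: [-0.5, 0.5, -2.3]
grip_width: 12.8
233.63810108862793 78.52445611433329
t 18.98 at [708.1 147.  217.3] jaw -11.5 tilt [-1.     0.     0.001] w 12.8 F [-0.5  0.5 -2.3]
20 x [np.float64(-0.001), np.float64(-0.01), np.float64(-0.674), np.float64(-1.654)]
33.0755438856667
```

```bash
python3 -m handwheel '[[0,-0.01,-0.675,-1.65],[0,-0.01,-0.675,-1.65],[0,-0.01,-0.675,-1.65],[0,-0.01,-0.675,-1.65],[0,-0.01,-0.675,-1.65],[0,-0.01,-0.675,-1.65],[0,-0.01,-0.675,-1.65],[0,-0.01,-0.675,-1.65],[0,-0.01,-0.675,-1.65],[0,-0.01,-0.675,-1.65]]'
python3 -m handwheel '[[0,-0.01,-0.675,-1.65],[0,-0.01,-0.675,-1.65],[0,-0.01,-0.675,-1.65],[0,-0.01,-0.675,-1.65],[0,-0.01,-0.675,-1.65],[0,-0.01,-0.675,-1.65],[0,-0.01,-0.675,-1.65],[0,-0.01,-0.675,-1.65],[0,-0.01,-0.675,-1.65],[0,-0.01,-0.675,-1.65]]'
python3 -m handwheel '[[0,0,0,0],[0,0,0,0],[0,0,0,0],[0,0,0,0],[0,0,0,0],[0,0,0,0],[0,0,0,0],[0,0,0,0],[0,0,0,0],[0,0,0,0]]'
python3 -c "
from h import *
rows((575.4,135.2,217),21.6,10)
a,c=cam('wrist'); b,d=cam('scene'); np.savez('s5',*d); np.savez('w5',*c)
s=env.get_state()
z=lambda i:cv2.resize(i,None,fx=5,fy=5,interpolation=2)
u,v=proj(c,(612.4,41.8,200)).astype(int); x,y=proj(d,(612.4,41.8,200)).astype(int); t,g=cam('top'); m,n=proj(g,(612.4,41.8,200)).astype(int)
print(u,v,x,y,m,n); cv2.imwrite('pics/w5.png',a)
g=lambda i,u,v:cv2.resize(i[max(v-40,0):v+40,u-26:u+27],(398,600),interpolation=2)
cv2.imwrite('pics/c5.png',np.hstack([g(b,x,y),g(t,m,n)]))"
```

```text
time_s: 19.82
ee_pos: [640.1, 150.8, 216.3]
tcp_rot: [-0.07, 1.571, 0.07]
ft_force: [-0.2, -0.5, -2.9]
grip_width: 13.0
time_s: 20.65
ee_pos: [574.6, 135.2, 216.4]
tcp_rot: [-0.296, 1.551, 0.296]
ft_force: [-1.0, -0.2, -2.7]
grip_width: 13.4
time_s: 21.48
ee_pos: [575.3, 135.3, 216.8]
tcp_rot: [-0.295, 1.551, 0.295]
ft_force: [0.5, 0.0, -2.6]
grip_width: 12.9
t 21.48 at [575.3 135.3 216.8] jaw 21.5 tilt [-1.  0.  0.] w 12.9 F [ 0.5  0.  -2.6]
10 x [np.float64(-0.002), np.float64(-0.001), np.float64(0.001), np.float64(-0.009)]
324 445 334 257 308 191
```

View pics/w5.png

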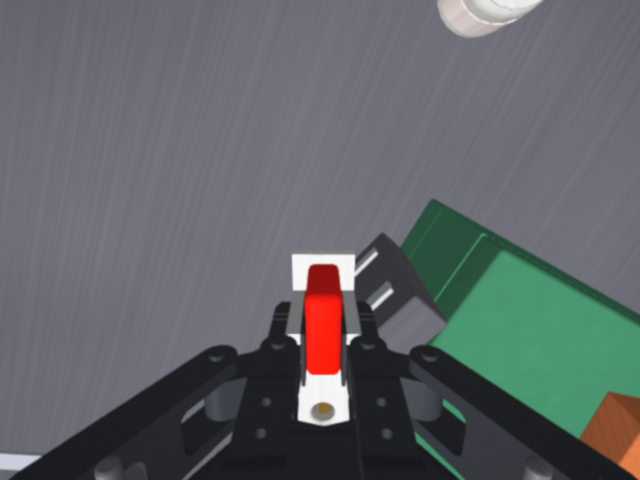

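The wrist view shows only the outer hole (322,410); the inner one is hidden behind the gripper. I'll check the fixed cameras' crops.

View pics/c5.png

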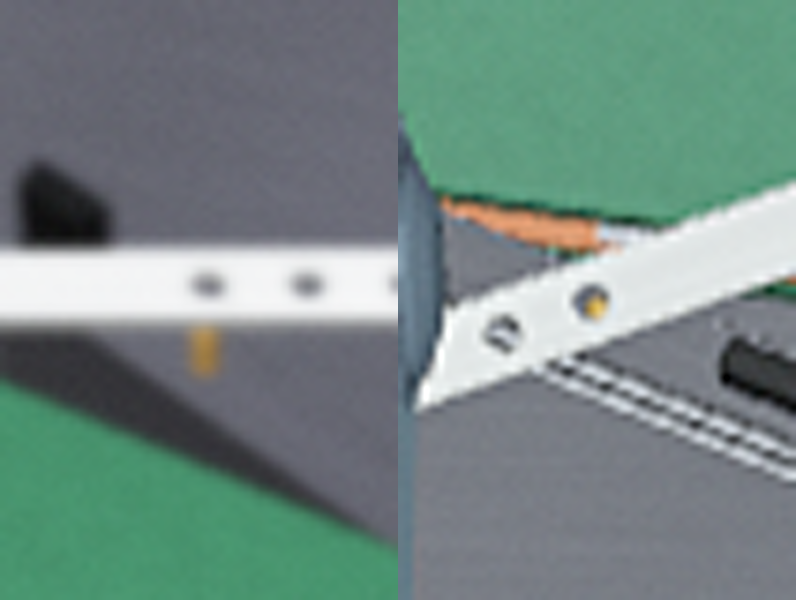

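```bash
python3 -c "
from h import *
_,c=cam('top');f=lambda u,v:((u-398)/398*53+308-26-.43,v/600*80+191-40-.43)
d=np.load('s5.npz');s=tuple(d[k] for k in d.files);g=lambda u,v:(u/398*53+334-26-.43,v/600*80+257-40-.43)
pin=onz(c,f(598,306),191);ht=onz(c,f(590,301),211);hs=onz(s,g(208,285),211)
print('pin top',pin,'hole top',ht,'hole scene',hs,'pin base scene',[onz(s,g(205,375),170)])
a=np.radians(111.6);u=np.array([np.cos(a),np.sin(a)]);n=np.array([-u[1],u[0]])
for k in(ht,hs):
  e=(pin-k)[:2];print('pin-hole along bar',e@u,'across(left)',e@n)
"
```

```text
pin top [614.29216412  42.07732284 191.        ] hole top [612.8506309   43.78248846 211.        ] hole scene [612.23177893  43.26742908 211.        ] pin base scene [array([615.35944946,  42.75990754, 170.        ])]
pin-hole along bar -2.116086665135141 across(left) -0.7125903551379841
pin-hole along bar -1.8650111747781142 across(left) -1.4775903711712515
```

```bash
python3 -m handwheel '[[0,-0.15,0.1,0],[0.4,0,0,0],[0.4,0,0,0],[0.3,0,0,0],[0.3,0,0,0],[0.3,0,0,0],[0.2,0,0,0],[0,0,0,0],[0,0,0,0],[0,0,0,0]]'
python3 -m handwheel '[[0.2,0,0,0],[0.2,0,0,0],[0.2,0,0,0],[0.2,0,0,0],[0.2,0,0,0],[0.2,0,0,0],[0.2,0,0,0],[0.2,0,0,0],[0,0,0,0],[0,0,0,0]]'
```

```text
time_s: 22.52
ee_pos: [576.9, 134.3, 198.0]
tcp_rot: [-0.295, 1.55, 0.295]
ft_force: [0.4, -0.3, -2.4]
grip_width: 13.0
time_s: 23.35
ee_pos: [576.9, 134.2, 182.0]
tcp_rot: [-0.295, 1.55, 0.294]
ft_force: [-0.4, 0.6, -1.7]
grip_width: 13.6
```

```bash
python3 -m handwheel '[[0.05,0,0,0],[0.05,0,0,0],[0,0,0,0],[0,0,0,0],[0,0,0,0],[0,0,0,0],[0,0,0,0],[0,0,0,0],[0,0,0,0],[0,0,0,0]]'
python3 -m handwheel '[[0,0,0,0],[0,0,0,0],[0,0,0,0],[0,0,0,0],[0,0,0,0],[0,0,0,0],[-0.5,0,0,0],[-1,0,0,0],[-1.5,0,0,0],[-1.5,0,0,0]]' 0.45
python3 -m handwheel '[[-1.5,0,0,0],[-1.5,0,0,0],[-1.5,0,0,0],[-1.5,0,0,0],[-1.5,2,0,0],[0,3,0,0],[0,3,0,0],[0,3,0,0],[0,3,0,0],[0,0,0,0]]' 
python3 -m handwheel '[[0,3,0,0],[0,3,0,0],[0,0,0,0],[0,0,0,0],[0,0,0,0],[0,0,0,0],[0,0,0,0],[0,0,0,0],[0,0,0,0],[0,0,0,0]]' 
python3 -c "
from h import *
b,d=cam('scene'); t,g=cam('top'); x,y=proj(d,(614,42,180)).astype(int); m,n=proj(g,(614,42,180)).astype(int);print(x,y,m,n)
k=lambda i,u,v:cv2.resize(i[v-40:v+40,u-53:u+53],(795,600),interpolation=2)
cv2.imwrite('pics/e.png',cv2.resize(np.vstack([k(b,x,y)[80:520],k(t,m,n)[80:520]]),(542,600)))"
```

```text
time_s: 24.18
ee_pos: [577.0, 134.4, 181.6]
tcp_rot: [-0.295, 1.55, 0.295]
ft_force: [-3.9, 1.2, 5.1]
grip_width: 12.9
time_s: 25.02
ee_pos: [576.7, 134.2, 227.0]
tcp_rot: [-0.295, 1.551, 0.295]
ft_force: [0.8, -0.3, -0.2]
grip_width: 38.5
time_s: 25.85
ee_pos: [523.6, 268.4, 302.2]
tcp_rot: [-0.297, 1.549, 0.3]
ft_force: [-0.4, -0.8, -0.0]
grip_width: 38.5
time_s: 26.68
ee_pos: [503.6, 319.9, 300.8]
tcp_rot: [-0.294, 1.551, 0.294]
ft_force: [0.3, 0.0, -0.1]
grip_width: 38.4
334 263 308 192
```

View pics/e.png

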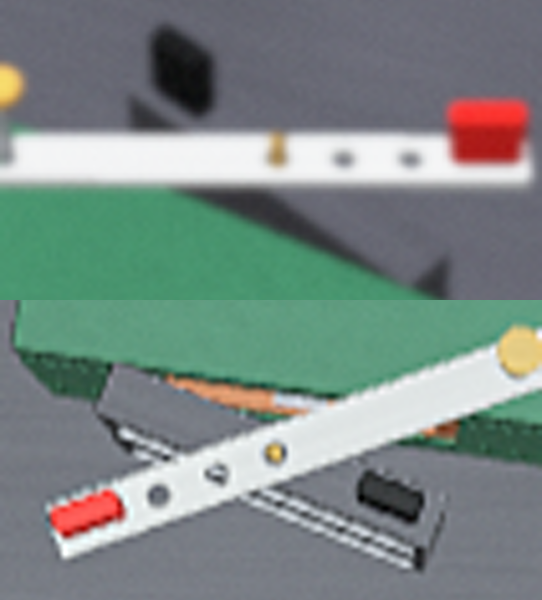

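In both views the pin stands up through the inner hole (scene 278,150; top 275,453). The bar is flat and the gripper is well away.

```bash
python3 -c "
from workcell import job_done
print(job_done())"
```

```text
the job is handed in; nothing more can be done
None
```

I lifted the stay off the pin and laid it flat on the roof. Then I swung the door nearly shut by its grip, dropped the stay's inner hole over the pin, and handed the job in at about 27 s of the 72 s allowed.

- **Final check, by eye:** the last pictures from the scene and top cameras show the pin up through the inner hole and the bar flat. The gripper is open and well clear.
- **Seating:** the stay went down with no resistance, to the same tool height (about 182 mm) as when it lay flat on the door and on the roof. It showed 5 N of contact just before release. I did not measure the bar's height or tilt separately after letting go.
- **Door angle:** I measured about 0.26 rad from the wrist camera before the stay went on, and did not measure it again afterwards.
- **Disagreements:** estimates of the distance from pin to post ran from 131.6 to 135.1 mm against the expected 134. Before lowering, the hole looked about 2 mm off along the bar and 1 mm across, so I shifted it 1.5 mm and 1 mm.
- **Bystanders:** I saw no sign that any of them moved, but I made no specific measurement of them. `job_done()` gave no verdict.

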